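Close up the bur blocks in the implant kit tray

TASK

Slide the loose white bur block (orange stripe) along the kit tray, keeping it down on the tray rather than lifting it over, until it drops into the shallow pocket under the handpiece cradle; then push it up flush against the fixed bur block (blue stripe) so that no gap is left between them, and let go. Do not bump the cradle, and leave the other things on the bench where they are.

Things in the scene. Friction and masses are not known exactly. Their poses are not given: they have to be found in the camera images.
- kit_tray: Fixed flat aluminium tray, 325 x 170 mm, top 9 mm above the bench. x: slide direction (towards the fixed block; roughly the robot's left), z up. Origin: on the bench surface, on the centre line, below the fixed block's end face. Along its x (mm): flat apron -220 to -108, pocket -108 to 0, fixed block 0 to 90. Beside pocket and block the tray top goes on at 9 mm height out to y = +-85.
- pocket (a point): Centre of the shallow pocket's dark grey floor, 4 mm above the bench, 5 mm below the tray top; axes as the tray. The pocket is 108 long (x) x 60 mm wide (y), 8 mm longer and 10 mm wider than the loose block. Its end at +54 mm is the fixed block's face; the other three sides are 5 mm steps up to the tray top.
- fixed_block: White bur block, blue stripe on its long sides, 90 long x 50 wide x 36 mm high, steel burs up to 12 mm higher; fixed, standing at pocket-floor level. Origin 4 mm above the tray's origin, same axes; it spans its own x 0 to 90, and its flat end face at x = 0 closes the end of the pocket.
- bur_block: Loose white bur block, orange stripe, 100 long (x) x 50 wide (y) x 36 mm high, burs up to 12 mm higher, 0.18 to 0.35 kg. Origin: centre of its underside; x points roughly to the fixed block. Starts on the apron, 70 to 105 mm short of the fixed block, up to 20 mm off the centre line and turned up to 17 degrees; its front may overhang the pocket.
- block_front (a point): Point on the loose block: bottom edge of its front end face, middle of its width (50 mm ahead of the block's origin); axes as the block.
- cradle: Fixed dark grey handpiece rest crossing above the pocket. Origin and axes as the tray: bar x -95 to -50, y -110 to 60 mm, underside 135, highest part 170 mm above the bench; 12 mm pole, 198 mm tall, 50 mm foot, at x -72, y -118. No room for an upright gripper over the seated block: tilt the tool so that the hand leans back to the tray's -x.
- jaw_a: Yellow stone jaw model, U-shaped, about 60 x 70 x 28 mm, near the tray's -y side; origin at its underside. Leave alone.
- jaw_b: Second yellow stone jaw model, same size, left of the robot's work area. Leave alone.
- steel_cup: Steel cup, 66 mm across, 60 mm high, near the tray's -y side; origin at its underside. Leave alone.
- ratchet: Steel wrench, 150 mm long, lying beside the tray's +y side. Leave alone.
- mixing_bowl: Green mixing bowl, 110 mm across, 60 mm high, on the left. Leave alone.
- bottle: White bottle, 60 mm across, 160 mm high, far left. Leave alone.
Mind the look-alikes: they are no part of the job. What is shaped like the bur_block but black, pink or turquoise is not meant.

How it is judged:
At the end, for the whole second after the job is handed in: The loose block lies flat on the pocket floor (underside within 2 mm of it, level within 2 degrees), square to the tray within 2 degrees and within 8 mm of its centre line, its front face less than 2.5 mm from the fixed block's face, at rest (x of block_front in the frame of kit_tray between -0.0025 and 0.003 m and z of bur_block in the frame of kit_tray below 0.006 m and y of bur_block in the frame of kit_tray between -0.008 and 0.008 m and angle between the x axis of bur_block and the x axis of kit_tray, either way round below 0.035 rad and angle between bur_block's own z axis and vertical below 0.035 rad and linear speed of bur_block below 0.01 m/s); the robot touches nothing.
It fails at once if the loose block is lifted more than 15 mm above the tray top (z of bur_block in the frame of kit_tray above 0.024 m).
It fails at once if the handpiece cradle is bumped (more than 5 N) (contact force between cradle and anything else above 5 N).
It fails at once if a bystander (jaw models, cup, wrench, bowl, bottle) is moved more than 30 mm (distance of any of jaw_a, jaw_b, steel_cup, ratchet, mixing_bowl, bottle from where it was at the start of the episode above 0.03 m).
It also fails if it takes over 40 s, if anything falls off the work surface, if the arm or the gripper's body presses on something with over 40 N, if the wrist force passes 120 N, or if a joint passes its speed limit or range.

ROBOT

A 6-joint arm with a two-finger parallel gripper is mounted at the origin on the work surface. World frame = base frame: x ahead of the robot, y to its left, z up, the work surface at z = 0. Lengths are in m, angles in rad, forces in N, time in s.
With the tool pointing down it reaches from about 0.325 to 0.9 m from the base axis. Payload 6.1 kg.
Tool frame: the origin (TCP) lies on the centre line of the jaws, within the pads' length; the fingertips stand 8 mm ahead of it and the grasp point (between the pads) lies 11 mm behind it; z points along the fingers, y is the line along which they close (so a half turn about z gives the same grasp; the last joint's range is limited). The gripper opens to 85 mm and grips with 20 to 120 N. Pads are 22 mm wide; open, the fingers measure 114 mm over their backs; the gripper's body (76 mm by 85 mm) begins 54 mm behind the grasp point. The pads swing forward as they close: fully open they stand 13 mm farther back than shut.
Start: joints at [-0.126, 0.22, 1.526, -0, 1.395, -0.126], TCP at [0.625, -0, 0.239] pointing down, gripper open.
Joint ranges: [-2.98, 2.98], [-0.91, 2.08], [0.09, 2.57], [-1.24, 4.39], [0.2, 2.65], [-2.68, 2.68]. Speed limits (rad/s): [2.57, 2.57, 3.01, 3.14, 3.14, 3.14].

INTERFACE

Orientations are given as a unit quaternion [w, x, y, z].
In Python, from rig import * gives the robot as it stands.
- The arm moves only by the tool servo_tool, never from a script. Its argument "deltas" is a list of rows, each an object of numbers: "tx", "ty", "tz": the shift along the world's x, y, z in cm; "rx", "ry", "rz": the turn, a rotation vector about the world's x, y, z in units of 5 degrees (1.0 is 5 degrees); "jaw": the finger opening in cm, from 0 to 8.54. In form: [{"tx": .., "ty": .., "tz": .., "rx": .., "ry": .., "rz": .., "jaw": ..}, ...]. A call has 1 to 10 rows; each row is the pose to reach, as a shift and turn from the pose commanded when the call began; what a row does not reach only later rows make up. A row lasts 1/8 s, in which the tool goes at most 62.5 mm and 10.7 degrees, less where a joint would pass 70% of its speed; a pose out of reach is approached as far as the arm can. A call with a gripper value outside its range is refused whole. The fingers move at their own pace and stop on an object; "grip_force" is the grip in N (left out, the last holds). Time passes only in rows, so rows that repeat a pose let the fingers close. It gives the time, the measured TCP pose, the force and the opening at its end, in the units of the state.
- state(): the state, without advancing time (a new reading comes with each control period).
- get_image(name): name is "scene" or "side" or "wrist"; returns a dict with "color" (384x512x3 uint8, blue, green, red), "vfov" (degrees; the focal length in pixels is half the picture's height over the tangent of half this angle, whatever the lens; pixels are square), "cx", "cy" (the principal point, pixels), "R" (3x3) and "t" (3): a world point X has camera coordinates R X + t. Camera axes: x right, y down, z forward; pixel columns grow to the right and rows downward; lengths in m; the calibration is good to about 2 mm. A picture is of the moment at which its call begins. There is no depth.
- finish_job(): hands the job in, once; it reports no verdict.
The state is a dict: "time_s": time; "qpos": joint angles; "joint_vel": joint speeds; "effort": joint torques, N m; "ee_pos": TCP position; "ee_rot": TCP orientation; "wrist_force": force on the tool from outside, world axes, zero at the start; "moment": the same for the moment, N m; "grip_width": opening from 0.0 (shut) to 1.0 (fully open).
Only numpy, scipy, OpenCV 4.12 (cv2) and the standard library are available. Lean on these libraries where they do the work, as an engineer would, in place of code of your own. Each camera call takes 0.05 s, during which the arm holds its last target. There are 200 camera calls.

## Working session

There is one attempt and no reset: what is moved stays moved. The work goes in short steps, Python scripts to look and compute and a tool call to move; the robot and the scene stay as the last step left them, time stands still between calls to the robot, and variables do not carry over. Pictures are saved under pics/ and viewed, on a budget of 10 in all, crops included, one or two more only if the job needs it, and the job is handed in when it is done.

Besides the shell and the picture viewer there is one more tool, called after "Request:" by a JSON object that holds its "method" and its "body". servo_tool: Moves the arm, as the interface text tells. Its arguments: {"type":"object","properties":{"deltas":{"type":"array","items":{"type":"object","properties":{"tx":{"type":"number"},"ty":{"type":"number"},"tz":{"type":"number"},"rx":{"type":"number"},"ry":{"type":"number"},"rz":{"type":"number"},"jaw":{"type":"number"}}}},"grip_force":{"type":"number"}},"required":["deltas"]}

```bash
mkdir -p pics; cat > h.py <<'E'
from rig import *
import numpy as np, cv2
def snap(n,f):
    d=get_image(n); cv2.imwrite(f'pics/{f}.png',d['color'])
    np.savez(f'pics/{f}.npz',**{k:d[k] for k in('vfov','cx','cy','R','t')}); return d
def ray(f,u,v,z):
    d=np.load(f'pics/{f}.npz'); F=192/np.tan(np.radians(d['vfov'])/2)
    r=d['R'].T@np.array([(u-d['cx'])/F,(v-d['cy'])/F,1]); c=-d['R'].T@d['t']
    return c+r*(z-c[2])/r[2]
def proj(f,X):
    d=np.load(f'pics/{f}.npz'); F=192/np.tan(np.radians(d['vfov'])/2)
    p=np.asarray(X)@d['R'].T+d['t']; return p[...,:2]/p[...,2:]*F+[d['cx'],d['cy']]
E
python3 - <<'E'
from h import *
for n in('scene','side','wrist'):
    d=snap(n,n+'0'); print(n,d['vfov'],-d['R'].T@d['t'],d['R'][2])
a=[cv2.imread(f'pics/{n}0.png') for n in('scene','side','wrist')]
c=np.vstack([np.hstack(a[:2]),np.hstack([a[2],a[2]*0])]); cv2.imwrite('pics/all0.png',cv2.resize(c,(800,600),interpolation=cv2.INTER_AREA))
print(state())
E
```

```text
scene 43.86102995218671 [1.1779239  0.38090974 1.21970303] [-0.42744665 -0.25425033 -0.8675518 ]
side 57.233229419215675 [ 0.2619913  -0.56497474  0.8205187 ] [ 0.33164842  0.57949044 -0.74444621]
wrist 70.20239925979885 [0.6250297  0.07676683 0.37367746] [-6.19361610e-04 -3.04013427e-01 -9.52667546e-01]
{'time_s': 0.15, 'qpos': array([-1.26119277e-01,  2.21073962e-01,  1.52736417e+00, -2.02059029e-05,
        1.39470945e+00, -1.26090972e-01]), 'joint_vel': array([-0.00111013, -0.00380167, -0.00266747,  0.00067126,  0.00220649,
        0.00070434]), 'effort': array([ 5.24838761e-04, -4.97483325e+01, -3.89904678e+01, -1.73041117e-04,
        7.14129725e-03, -8.50862284e-05]), 'ee_pos': array([6.24534244e-01, 3.66434859e-05, 2.38424187e-01]), 'ee_rot': array([-6.08434995e-04,  7.07115318e-01,  7.07097817e-01, -4.84102807e-04]), 'wrist_force': array([ 0.1241678 , -0.82130065,  0.1314946 ]), 'moment': array([-0.01658597,  0.01272194,  0.01668164]), 'grip_width': 0.9960028191493262}
```

View pics/all0.png

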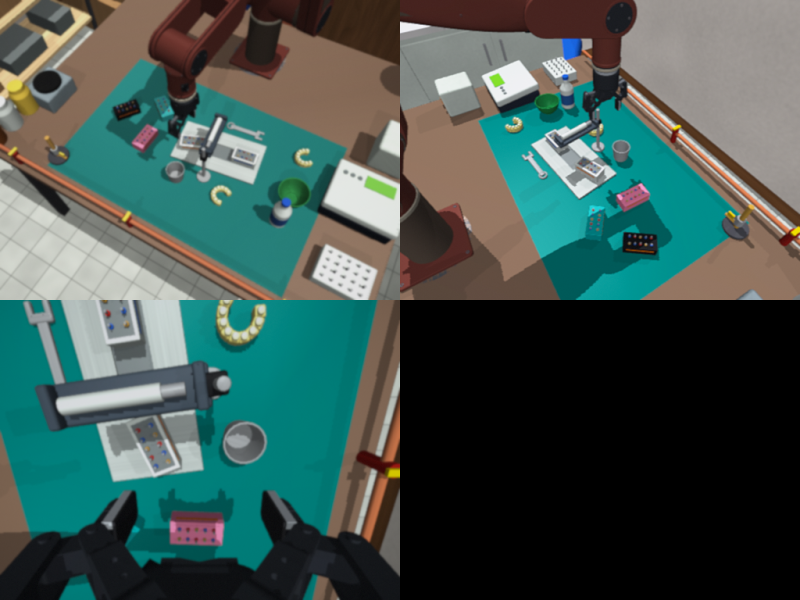

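Composite shows the white block on the tray apron at wrist ≈(198,186). The look-alikes are pink at wrist (252,292), turquoise at side (254,285) and black at side (307,311). The fixed block, also white, is at wrist (155,25). I choose the white block on the apron and check it in a close crop.

```bash
python3 - <<'E'
from h import *
w=cv2.imread('pics/wrist0.png')[0:240,90:290]; s=cv2.imread('pics/side0.png')[150:260,160:290]
w=cv2.resize(w,None,fx=2.5,fy=2.5,interpolation=cv2.INTER_CUBIC)
s=cv2.resize(s,(300,254),interpolation=cv2.INTER_CUBIC)
o=np.zeros((600,800,3),np.uint8);o[:,:500]=w;o[:254,500:]=s;cv2.imwrite('pics/c1.png',o)
E
```

```text
(no output)
```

View pics/c1.png

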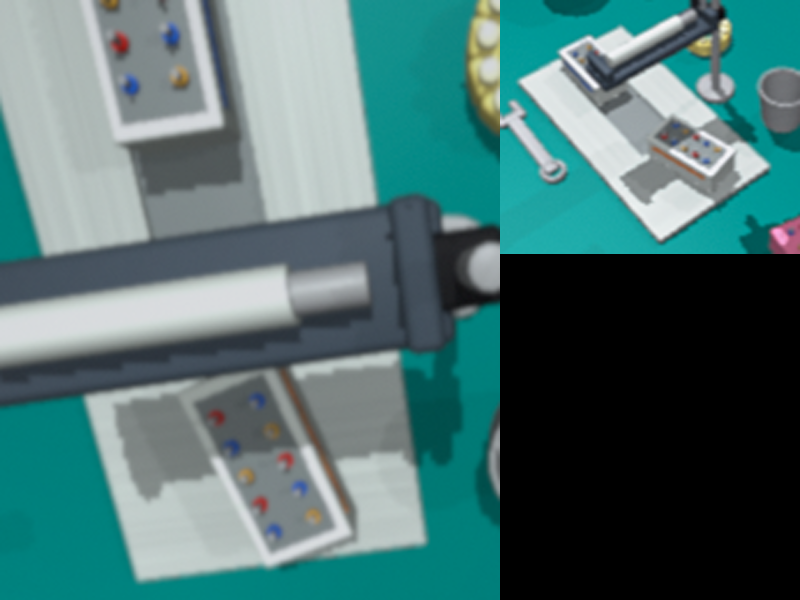

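```bash
python3 - <<'E'
from h import *
P=lambda u,v,z:ray('wrist0',90+u/2.5,v/2.5,z)
for n,u,v,z in[('fixL',120,140,.04),('fixR',224,123,.04),('trL',137,580,.009),('trR',427,544,.009),('bRL',268,565,.045),('bRR',351,532,.045),('bFL',182,392,.045),('bFR',277,372,.045),('trayRedge',347,0,.009),('trayLedge',0,115,.009)]:
    print(n,(P(u,v,z)*1000).round(1)[:2])
for n,u,v in[('trL',660,241),('trR',770,167),('trFL',519,82)]:
    print('side',n,(ray('side0',160+(u-500)/2.308,150+v/2.308,.009)*1000).round(1)[:2])
E
```

```text
fixL [495.7 129.9]
fixR [542.2 136.7]
trL [463.7 -98.8]
trR [633.7 -75.6]
bRL [549.5 -72.6]
bRR [593.6 -53.9]
bFL [513.5  18.7]
bFR [560.1  28.5]
trayRedge [594.9 192.8]
trayLedge [427.6 145.5]
side trL [463.3 -99.9]
side trR [631.2 -77. ]
side trFL [418.2 221.6]
```

The crop confirms an orange stripe on the apron block and a blue one on the fixed block. The loose block's rear top corners are at crop (268,565) and (351,532). Next I compute the tilted pre-grasp.

```bash
cat >> h.py <<'E'
from scipy.spatial.transform import Rotation as Rn
O=np.array([.5185,.1315]); YT=97.9
def pose(g,gz,yaw,tilt,back=0):
    "grasp point xy,z -> TCP pos, rot (tool x along yaw heading, leaning back by tilt)"
    a=np.radians(yaw); u=np.array([np.cos(a),np.sin(a),0]); t=np.radians(tilt)
    z=np.sin(t)*u-np.cos(t)*np.array([0,0,1]); x=np.cos(t)*u+np.sin(t)*np.array([0,0,1])
    return np.r_[g,gz]+(.011-back)*z, Rn.from_matrix(np.c_[x,np.cross(z,x),z])
def tray(x,y):
    a=np.radians(YT); return O+x*np.array([np.cos(a),np.sin(a)])+y*np.array([-np.sin(a),np.cos(a)])
def delta(p,R,cp=None,cR=None):
    s=state(); cp=s['ee_pos'] if cp is None else cp
    cR=Rn.from_quat(s['ee_rot'],scalar_first=True) if cR is None else cR
    return ((p-cp)*100).round(2),((R*cR.inv()).as_rotvec()/np.radians(5)).round(2)
E
python3 - <<'E'
from h import *
print('cup,pink',ray('wrist0',312,175,.06),ray('wrist0',252,292,.04))
g=np.array([.5634,-.0427])
for b in(.08,0):
    p,R=pose(g,.039,111.7,50,b); print(p,delta(p,R))
E
```

```text
cup,pink [6.92426943e-01 1.14026912e-04 6.00000000e-02] [ 0.62126918 -0.17896931  0.04      ]
[ 0.58294373 -0.09181122  0.08335235] (array([ -4.16,  -9.18, -15.51]), array([9.88, 1.88, 4.05]))
[ 0.56028433 -0.03487067  0.03192934] (array([ -6.42,  -3.49, -20.65]), array([9.88, 1.88, 4.05]))
```

Request:
{"method": "servo_tool", "body": {"deltas": [{"tx": -2, "ty": -5, "tz": -1, "rx": 2, "ry": 0.4, "rz": 0.8, "jaw": 8.5}, {"tx": -4.2, "ty": -9.2, "tz": -3, "rx": 4, "ry": 0.8, "rz": 1.6, "jaw": 8.5}, {"tx": -4.2, "ty": -9.2, "tz": -5, "rx": 6, "ry": 1.15, "rz": 2.4, "jaw": 8.5}, {"tx": -4.2, "ty": -9.2, "tz": -8, "rx": 8, "ry": 1.5, "rz": 3.2, "jaw": 8.5}, {"tx": -4.2, "ty": -9.2, "tz": -11, "rx": 9.9, "ry": 1.9, "rz": 4.05, "jaw": 8.5}, {"tx": -4.2, "ty": -9.2, "tz": -13, "rx": 9.9, "ry": 1.9, "rz": 4.05, "jaw": 8.5}, {"tx": -4.2, "ty": -9.2, "tz": -13, "rx": 9.9, "ry": 1.9, "rz": 4.05, "jaw": 8.5}, {"tx": -4.2, "ty": -9.2, "tz": -13, "rx": 9.9, "ry": 1.9, "rz": 4.05, "jaw": 8.5}], "grip_force": 25}}

```text
time_s: 1.15
ee_pos: [0.5845, -0.0919, 0.1128]
ee_rot: [-0.348, 0.509, 0.751, 0.237]
wrist_force: [-0.2, 0.2, -0.5]
grip_width: 0.995
```

```bash
python3 - <<'E'
from h import *
a=[]
for n in('wrist','side'):
    snap(n,n+'1'); a.append(cv2.imread(f'pics/{n}1.png'))
cv2.imwrite('pics/v1.png',cv2.resize(np.hstack([a[0][:,:],a[1][80:,:][:,:]] if 0 else a),(800,300),interpolation=cv2.INTER_AREA))
g=np.array([.5634,-.0427])
print(state()['qpos'].round(2),state()['ee_pos'])
for b in(.08,.0): print(delta(*pose(g,.039,111.7,50,b)))
E
```

```text
[-0.55  0.74  1.29  0.49  1.83 -0.99] [ 0.58462258 -0.09209415  0.11323541]
(array([-0.17,  0.03, -2.99]), array([ 0.03,  0.06, -0.  ]))
(array([-2.43,  5.72, -8.13]), array([ 0.03,  0.06, -0.  ]))
```

View pics/v1.png

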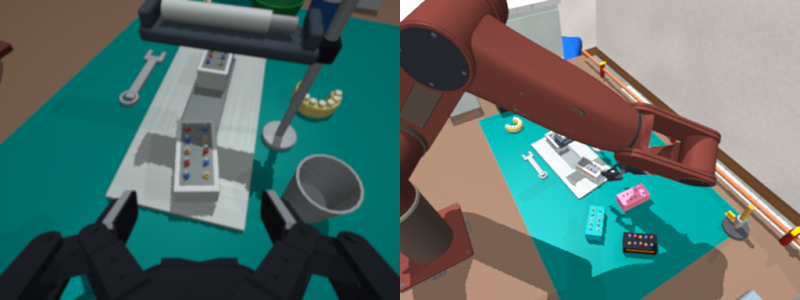

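The block is fully visible at wrist ≈(250,205). I take one close crop to correct the position.

```bash
python3 - <<'E'
from h import *
w=cv2.imread('pics/wrist1.png')[40:300,120:400]
cv2.imwrite('pics/c2.png',cv2.resize(w,None,fx=2.3,fy=2.3,interpolation=cv2.INTER_CUBIC))
E
```

```text
(no output)
```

View pics/c2.png

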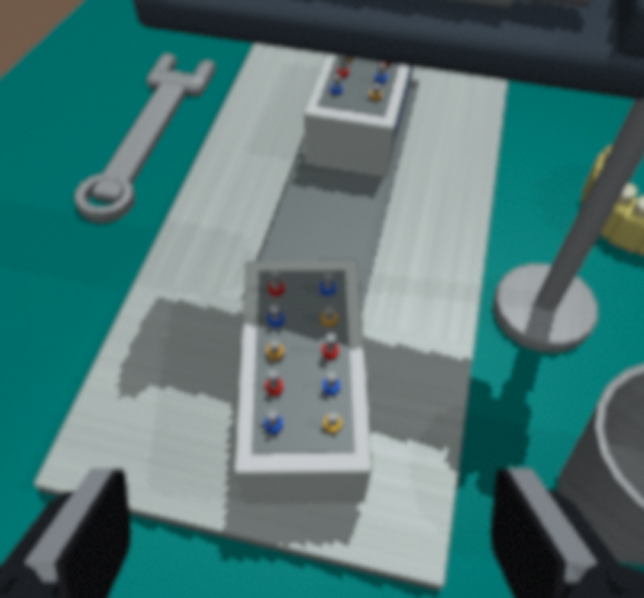

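```bash
python3 - <<'E'
from h import *
P=lambda u,v,z:(ray('wrist1',120+u/2.3,40+v/2.3,z)*1000).round(1)[:2]
for n,u,v,z in[('RL',234,472,.045),('RR',370,470,.045),('FL',245,262,.045),('FR',355,261,.045),('trL',36,484,.009),('trR',443,586,.009),('fixTL',306,113,.04),('fixTR',394,127,.04),('fixBL',303,164,.004),('fixBR',385,176,.004)]: print(n,P(u,v,z))
E
```

```text
RL [547.9 -73.7]
RR [593.2 -54.6]
FL [510.   17.2]
FR [555.1  36. ]
trL [464.3 -97.7]
trR [632.5 -74.1]
fixTL [494.1 128.7]
fixTR [542.  135.6]
fixBL [492.1 128.9]
fixBR [540.4 137.4]
```

```bash
sed -i 's/O=np.array.*; YT/O=np.array([.5175,.1320]); YT/' h.py; python3 - <<'E'
from h import *
g=np.array([.5622,-.0447])
for b in(.08,.04,.0): print(delta(*pose(g,.039,112.5,50,b)))
E
```

```text
(array([-0.22, -0.14, -2.99]), array([0.03, 0.06, 0.16]))
(array([-1.39,  2.69, -5.56]), array([0.03, 0.06, 0.16]))
(array([-2.56,  5.52, -8.13]), array([0.03, 0.06, 0.16]))
```

Request:
{"method": "servo_tool", "body": {"deltas": [{"tx": -0.2, "ty": -0.1, "tz": -3, "rz": 0.16, "jaw": 8.5}, {"tx": -1.4, "ty": 2.7, "tz": -5.5, "rz": 0.16, "jaw": 8.5}, {"tx": -2, "ty": 4.1, "tz": -6.8, "rz": 0.16, "jaw": 8.5}, {"tx": -2.55, "ty": 5.5, "tz": -8.1, "rz": 0.16, "jaw": 8.5}, {"tx": -2.55, "ty": 5.5, "tz": -8.1, "rz": 0.16, "jaw": 8.5}, {"tx": -2.55, "ty": 5.5, "tz": -8.1, "rz": 0.16, "jaw": 8.5}]}}

```text
$.deltas[0]: bad value
```

Request:
{"method": "servo_tool", "body": {"deltas": [{"tx": -0.2, "ty": -0.1, "tz": -3, "rx": 0, "ry": 0, "rz": 0.16, "jaw": 8.5}, {"tx": -1.4, "ty": 2.7, "tz": -5.5, "rx": 0, "ry": 0, "rz": 0.16, "jaw": 8.5}, {"tx": -2, "ty": 4.1, "tz": -6.8, "rx": 0, "ry": 0, "rz": 0.16, "jaw": 8.5}, {"tx": -2.55, "ty": 5.5, "tz": -8.1, "rx": 0, "ry": 0, "rz": 0.16, "jaw": 8.5}, {"tx": -2.55, "ty": 5.5, "tz": -8.1, "rx": 0, "ry": 0, "rz": 0.16, "jaw": 8.5}, {"tx": -2.55, "ty": 5.5, "tz": -8.1, "rx": 0, "ry": 0, "rz": 0.16, "jaw": 8.5}], "grip_force": 25}}

```text
time_s: 2.0
ee_pos: [0.5584, -0.0377, 0.0292]
ee_rot: [-0.351, 0.504, 0.753, 0.235]
wrist_force: [0.1, -0.4, -0.4]
grip_width: 0.991
```

Request:
{"method": "servo_tool", "body": {"deltas": [{"tx": 0, "ty": 0, "tz": 0, "rx": 0, "ry": 0, "rz": 0, "jaw": 5.6}, {"tx": 0, "ty": 0, "tz": 0, "rx": 0, "ry": 0, "rz": 0, "jaw": 4.5}, {"tx": 0, "ty": 0, "tz": 0, "rx": 0, "ry": 0, "rz": 0, "jaw": 4.5}, {"tx": 0, "ty": 0, "tz": 0, "rx": 0, "ry": 0, "rz": 0, "jaw": 4.5}, {"tx": 0, "ty": 0, "tz": 0, "rx": 0, "ry": 0, "rz": 0, "jaw": 4.5}, {"tx": 0, "ty": 0, "tz": 0, "rx": 0, "ry": 0, "rz": 0, "jaw": 4.5}], "grip_force": 25}}

```text
time_s: 2.75
ee_pos: [0.5581, -0.0375, 0.0288]
ee_rot: [-0.352, 0.504, 0.753, 0.235]
wrist_force: [2.2, -5.0, 5.2]
grip_width: 0.581
```

```bash
python3 - <<'E'
from h import *
s=state()['ee_pos']
for x in(-.12,-.10,-.075,-.0535): print(x,((np.r_[tray(x-.0198,0),s[2]]-s)*100).round(2))
_,R=pose([0,0],0,YT,50);print(delta(s,R)[1])
E
```

```text
-0.12 [-2.14  3.1   0.  ]
-0.1 [-2.41  5.08  0.  ]
-0.075 [-2.76  7.56  0.  ]
-0.0535 [-3.05  9.69  0.  ]
[-0.01  0.   -2.91]
```

Request:
{"method": "servo_tool", "body": {"deltas": [{"tx": -0.5, "ty": 0.7, "tz": 0, "rx": 0, "ry": 0, "rz": -0.6, "jaw": 4.5}, {"tx": -1.0, "ty": 1.5, "tz": 0, "rx": 0, "ry": 0, "rz": -1.3, "jaw": 4.5}, {"tx": -1.6, "ty": 2.3, "tz": 0, "rx": 0, "ry": 0, "rz": -2.1, "jaw": 4.5}, {"tx": -2.1, "ty": 3.1, "tz": 0, "rx": 0, "ry": 0, "rz": -2.9, "jaw": 4.5}, {"tx": -2.25, "ty": 4.1, "tz": 0, "rx": 0, "ry": 0, "rz": -2.9, "jaw": 4.5}, {"tx": -2.4, "ty": 5.1, "tz": 0, "rx": 0, "ry": 0, "rz": -2.9, "jaw": 4.5}, {"tx": -2.6, "ty": 6.3, "tz": 0, "rx": 0, "ry": 0, "rz": -2.9, "jaw": 4.5}, {"tx": -2.75, "ty": 7.5, "tz": 0, "rx": 0, "ry": 0, "rz": -2.9, "jaw": 4.5}, {"tx": -2.75, "ty": 7.5, "tz": 0, "rx": 0, "ry": 0, "rz": -2.9, "jaw": 4.5}, {"tx": -2.75, "ty": 7.5, "tz": 0, "rx": 0, "ry": 0, "rz": -2.9, "jaw": 4.5}]}}

```text
time_s: 4.0
ee_pos: [0.5298, 0.0392, 0.0288]
ee_rot: [-0.321, 0.594, 0.683, 0.278]
wrist_force: [1.7, 4.7, 4.6]
grip_width: 0.584
```

```bash
python3 - <<'E'
from h import *
for n in('wrist','side','scene'): snap(n,n+'2')
w=cv2.resize(cv2.imread('pics/wrist2.png')[:300,100:420],(640,600),interpolation=cv2.INTER_CUBIC)
cv2.imwrite('pics/v2.png',w)
s=state();print(s['ee_pos'],s['wrist_force'],s['grip_width'])
_,R=pose([0,0],0,YT,50);print(delta(s['ee_pos'],R)[1])
E
```

```text
[0.52986235 0.03912379 0.02879238] [1.81972982 4.39710804 5.31933404] 0.5771969074895418
[-0.05 -0.01 -0.02]
```

View pics/v2.png

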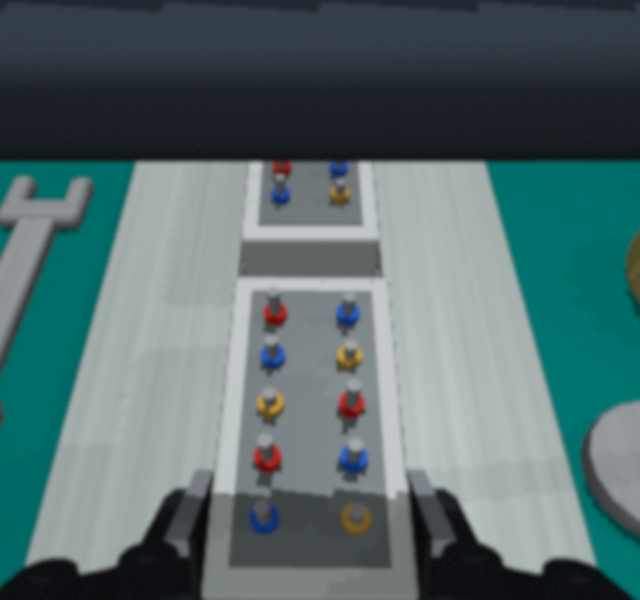

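The wrist view shows the block square to the tray. Its front top edge runs (238,281)–(385,279) and the fixed block's edge runs (245,241)–(377,240). I measure the remaining gap.

```bash
python3 - <<'E'
from h import *
P=lambda u,v,z:ray('wrist2',100+u/2,v/2,z)[:2]
a=np.radians(YT);M=np.array([[np.cos(a),np.sin(a)],[-np.sin(a),np.cos(a)]])
for n,u,v,z in[('FL',238,281,.045),('FR',385,279,.045),('fixL',245,241,.04),('fixR',377,240,.04),('RL',203,600,.045),('RR',417,600,.045)]: print(n,(M@(P(u,v,z)-O)*1000).round(1))
s=state()['ee_pos']
for x in(.020,.0255,.030): print(x,(M.T@[x,0]*100).round(2))
E
```

```text
FL [-24.5  23.7]
FR [-23.5 -23.9]
fixL [-0.5 23.5]
fixR [  0.2 -23.3]
RL [-122.5   24.4]
RR [-122.3  -24.2]
0.02 [-0.27  1.98]
0.0255 [-0.35  2.53]
0.03 [-0.41  2.97]
```

Request:
{"method": "servo_tool", "body": {"deltas": [{"tx": -0.07, "ty": 0.5, "tz": 0, "rx": 0, "ry": 0, "rz": 0, "jaw": 4.5}, {"tx": -0.14, "ty": 1.0, "tz": 0, "rx": 0, "ry": 0, "rz": 0, "jaw": 4.5}, {"tx": -0.2, "ty": 1.5, "tz": 0, "rx": 0, "ry": 0, "rz": 0, "jaw": 4.5}, {"tx": -0.27, "ty": 2.0, "tz": 0, "rx": 0, "ry": 0, "rz": 0, "jaw": 4.5}, {"tx": -0.27, "ty": 2.0, "tz": 0, "rx": 0, "ry": 0, "rz": 0, "jaw": 4.5}, {"tx": -0.27, "ty": 2.0, "tz": 0, "rx": 0, "ry": 0, "rz": 0, "jaw": 4.5}]}}

```text
time_s: 4.9
ee_pos: [0.5265, 0.0583, 0.0275]
ee_rot: [-0.32, 0.595, 0.683, 0.277]
wrist_force: [-0.3, 0.1, -3.1]
grip_width: 0.581
```

```bash
python3 - <<'E'
from h import *
for n in('wrist','scene'): snap(n,n+'3')
w=cv2.resize(cv2.imread('pics/wrist3.png')[:300,130:380],(500,600),interpolation=cv2.INTER_CUBIC)
s=cv2.resize(cv2.imread('pics/scene3.png')[100:260,190:340],(300,320),interpolation=cv2.INTER_CUBIC)
o=np.zeros((600,800,3),np.uint8);o[:,:500]=w;o[:320,500:]=s;cv2.imwrite('pics/v3.png',o)
s=state();print(s['ee_pos'],s['wrist_force'],s['grip_width'])
E
```

```text
[0.52685778 0.05808954 0.02779555] [ 0.61981629  0.53069133 -2.3660042 ] 0.5813228400556238
```

View pics/v3.png

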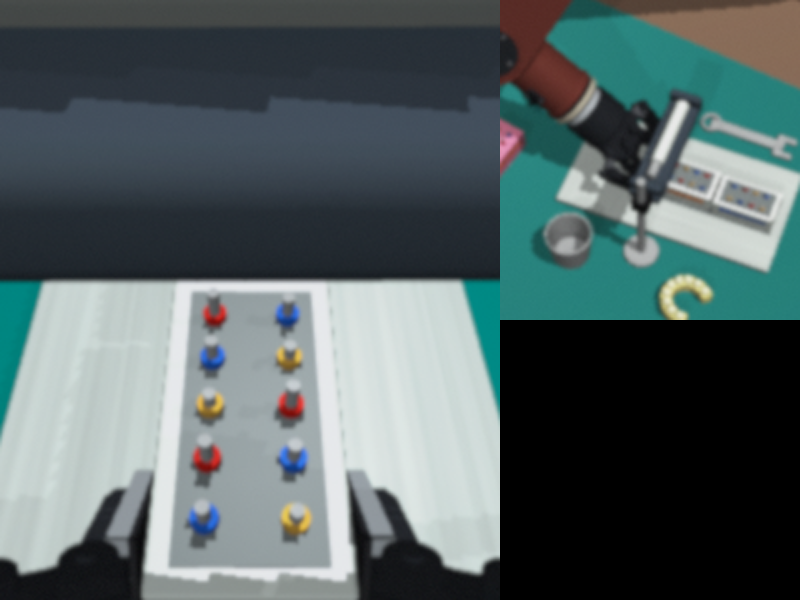

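The wrist force switched from +5 N of support to −2.4 N (the block's weight). The block has therefore cleared the step and hangs in the grip over the pocket, with a gap of about 5 mm, so I lower it.

Request:
{"method": "servo_tool", "body": {"deltas": [{"tx": 0, "ty": 0, "tz": -0.2, "rx": 0, "ry": 0, "rz": 0, "jaw": 4.5}, {"tx": 0, "ty": 0, "tz": -0.4, "rx": 0, "ry": 0, "rz": 0, "jaw": 4.5}, {"tx": 0, "ty": 0, "tz": -0.5, "rx": 0, "ry": 0, "rz": 0, "jaw": 4.5}, {"tx": 0, "ty": 0, "tz": -0.5, "rx": 0, "ry": 0, "rz": 0, "jaw": 4.5}]}}

```text
time_s: 5.5
ee_pos: [0.5274, 0.0579, 0.0238]
ee_rot: [-0.32, 0.594, 0.683, 0.278]
wrist_force: [-1.1, -2.2, 3.2]
grip_width: 0.581
```

Request:
{"method": "servo_tool", "body": {"deltas": [{"tx": -0.03, "ty": 0.2, "tz": 0, "rx": 0, "ry": 0, "rz": 0, "jaw": 4.5}, {"tx": -0.055, "ty": 0.4, "tz": 0, "rx": 0, "ry": 0, "rz": 0, "jaw": 4.5}, {"tx": -0.07, "ty": 0.5, "tz": 0, "rx": 0, "ry": 0, "rz": 0, "jaw": 4.5}, {"tx": -0.07, "ty": 0.5, "tz": 0, "rx": 0, "ry": 0, "rz": 0, "jaw": 4.5}]}}

```text
time_s: 6.0
ee_pos: [0.5277, 0.0617, 0.0237]
ee_rot: [-0.318, 0.595, 0.684, 0.278]
wrist_force: [-0.1, -9.7, 4.7]
grip_width: 0.581
```

Request:
{"method": "servo_tool", "body": {"deltas": [{"tx": -0.02, "ty": 0.15, "tz": 0, "rx": 0, "ry": 0, "rz": 0, "jaw": 4.5}, {"tx": -0.04, "ty": 0.3, "tz": 0, "rx": 0, "ry": 0, "rz": 0, "jaw": 4.5}, {"tx": -0.04, "ty": 0.3, "tz": 0, "rx": 0, "ry": 0, "rz": 0, "jaw": 4.5}, {"tx": -0.04, "ty": 0.3, "tz": 0, "rx": 0, "ry": 0, "rz": 0, "jaw": 4.5}]}}

```text
time_s: 6.5
ee_pos: [0.528, 0.0619, 0.0236]
ee_rot: [-0.316, 0.595, 0.685, 0.277]
wrist_force: [-2.5, -21.4, 7.0]
grip_width: 0.582
```

The push stalls at 21 N with no further motion, so it is in contact with the fixed block. I verify with the scene camera and the wrist before releasing.

```bash
python3 - <<'E'
from h import *
for n in('wrist','scene'): snap(n,n+'4')
w=cv2.resize(cv2.imread('pics/wrist4.png')[120:320,130:380],(500,400),interpolation=cv2.INTER_CUBIC)
s=cv2.resize(cv2.imread('pics/scene4.png')[165:225,260:335],(750,600),interpolation=cv2.INTER_CUBIC)[:, :]
cv2.imwrite('pics/v4.png',s)
E
```

```text
(no output)
```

View pics/v4.png

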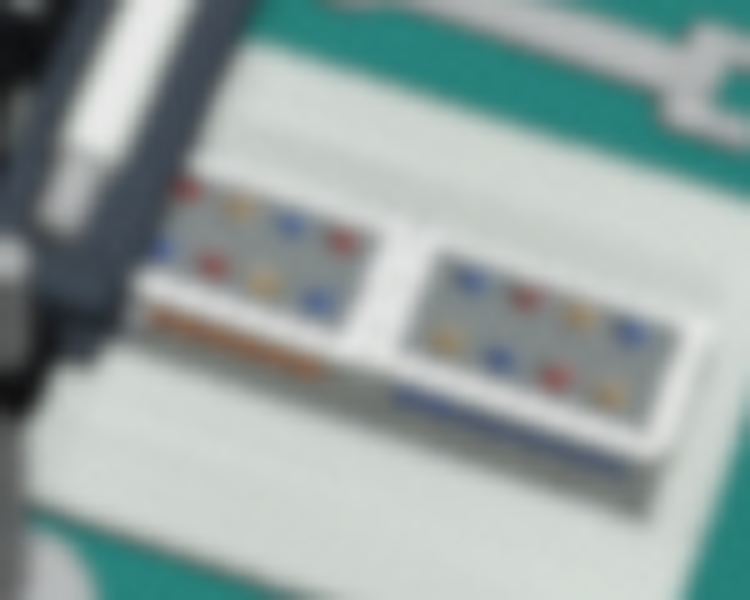

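The scene crop shows both tops continuous at about (390,290) with no gap, at equal height. I release and back out along the tool axis.

Request:
{"method": "servo_tool", "body": {"deltas": [{"tx": 0, "ty": 0, "tz": 0, "rx": 0, "ry": 0, "rz": 0, "jaw": 5.6}, {"tx": 0, "ty": 0, "tz": 0, "rx": 0, "ry": 0, "rz": 0, "jaw": 7}, {"tx": 0, "ty": 0, "tz": 0, "rx": 0, "ry": 0, "rz": 0, "jaw": 7}, {"tx": 0, "ty": 0, "tz": 0, "rx": 0, "ry": 0, "rz": 0, "jaw": 7}, {"tx": 0.2, "ty": -1.5, "tz": 1.3, "rx": 0, "ry": 0, "rz": 0, "jaw": 7}, {"tx": 0.5, "ty": -3.8, "tz": 3.2, "rx": 0, "ry": 0, "rz": 0, "jaw": 7}, {"tx": 0.9, "ty": -6.8, "tz": 5.8, "rx": 0, "ry": 0, "rz": 0, "jaw": 7}, {"tx": 1.2, "ty": -9, "tz": 7.5, "rx": 0, "ry": 0, "rz": 0, "jaw": 7}, {"tx": 1.2, "ty": -9, "tz": 7.5, "rx": 0, "ry": 0, "rz": 0, "jaw": 7}, {"tx": 1.2, "ty": -9, "tz": 7.5, "rx": 0, "ry": 0, "rz": 0, "jaw": 7}]}}

```text
time_s: 7.85
ee_pos: [0.5378, -0.0238, 0.0981]
ee_rot: [-0.32, 0.595, 0.683, 0.278]
wrist_force: [0.1, 0.5, -0.7]
grip_width: 0.816
```

```bash
python3 - <<'E'
from h import *
for n in('wrist','scene'): snap(n,n+'5')
w=cv2.resize(cv2.imread('pics/wrist5.png')[0:300,120:400],(500,536),interpolation=cv2.INTER_CUBIC)
s=cv2.resize(cv2.imread('pics/scene5.png')[165:225,270:330],(300,300),interpolation=cv2.INTER_CUBIC)
o=np.zeros((536,800,3),np.uint8);o[:,:500]=w;o[:300,500:]=s;cv2.imwrite('pics/v5.png',o)
s=state();print(s['ee_pos'],s['wrist_force'],s['time_s'])
E
```

```text
[ 0.53733968 -0.02301402  0.09755358] [-0.61993255  0.37291364 -0.78182387] 7.95
```

View pics/v5.png

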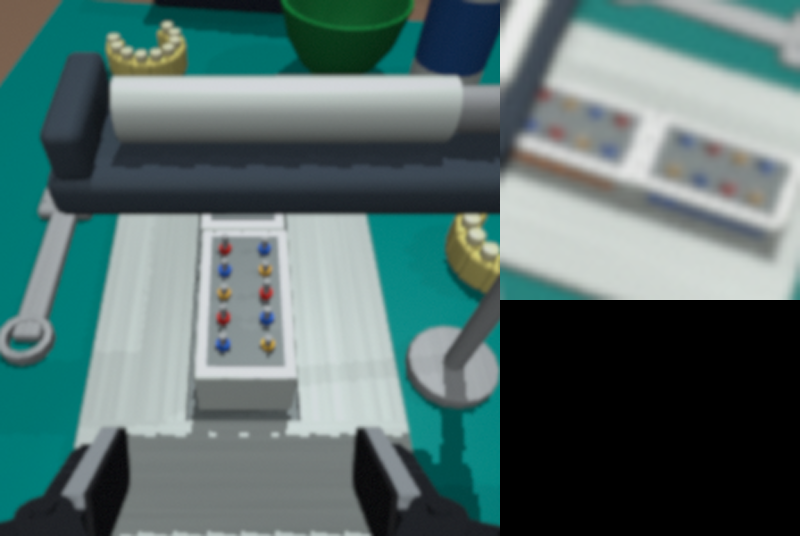

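The block sits in the pocket clear of the rear step (rear top edge at (196,378)–(297,380)), and the gripper is free. A faint seam shows at (243,230), so I check it by numbers and in a close crop.

```bash
python3 - <<'E'
from h import *
k=500/280
P=lambda u,v,z:ray('wrist5',120+u/k,v/k,z)[:2]
a=np.radians(YT);M=np.array([[np.cos(a),np.sin(a)],[-np.sin(a),np.cos(a)]])
for n,u,v,z in[('RL',196,378,.04),('RR',297,380,.04),('FL',202,231,.04),('FR',286,231,.04),('RbL',197,409,.004),('RbR',297,411,.004),('stepL',188,419,.009),('stepR',299,419,.009)]: print(n,(M@(P(u,v,z)-O)*1000).round(1))
w=cv2.imread('pics/wrist5.png')[112:142,225:287]
w=cv2.resize(w,None,fx=10,fy=10,interpolation=cv2.INTER_CUBIC)
s=cv2.imread('pics/scene5.png')[180:205,285:315]
o=np.zeros((580,620,3),np.uint8);o[:300]=w;o[300:550,:300]=cv2.resize(s,None,fx=10,fy=10,interpolation=cv2.INTER_CUBIC)
cv2.imwrite('pics/c5.png',o)
E
```

```text
RL [-99.7  22.5]
RR [-100.7  -25.6]
FL [-1.9 24. ]
FR [ -1.8 -25.1]
RbL [-99.1  24.8]
RbR [-100.1  -29.2]
stepL [-107.2   28.7]
stepR [-107.   -29.3]
```

View pics/c5.png

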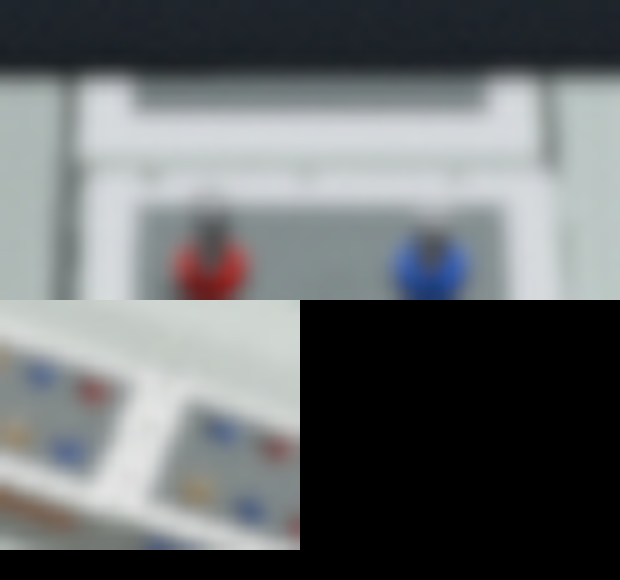

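The seam is a faint hairline, parallel across the whole width, and the rear face measures x ≈ −100 mm, so the block is flush, square and centred. I hand in.

```bash
python3 -c "
from rig import *
print(finish_job())"
```

```text
the job is handed in; nothing more can be done
None
```

The orange-striped block is in the pocket, pushed flush against the fixed block and released. I handed the job in at about 8 s; it gave no verdict.

**What I did:** I gripped the block with the tool tilted 50° back, turned it square (about 15°) and slid it along the tray. Once it was past the rear step I lowered it onto the pocket floor. I then pushed until it stalled against the fixed block at about 21 N, opened the jaws and backed out along the tool axis.

**Last checks after release:**
- **Gap:** the rear face measures x ≈ −100 mm, which puts the front at the fixed block's face. Only a faint hairline seam shows, parallel across the width. The front top edge itself measured about −1.9 mm, which disagrees by 2 mm; that is within the pixel and calibration error.
- **Position and squareness:** it is about 1 mm off the centre line. The seam looks parallel, but the corner points suggest up to about 1° of skew, within the 2° limit and close to the measuring error.
- **Height:** both block tops looked level before release, and the tool height when lowered matched the pocket floor. I did not measure tilt separately.
- **Surroundings:** the wrist force was about 1 N, so the robot was free of everything. I saw no sign of contact with the cradle or of anything else on the bench having moved, but I did not measure the bystanders' positions.

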